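# Snap the press roller into the bottle labeller and run a test cycle

## Robot

A 6-joint arm with a two-finger parallel gripper is mounted at the origin on the work surface. World frame = base frame: x ahead of the robot, y to its left, z up, the work surface at z = 0. Lengths are in m, angles in degrees, forces in N, time in s.
With the tool pointing down it reaches from about 0.35 to 0.875 m from the base axis. Payload 4.2 kg.
Tool frame: the origin (TCP) lies at the centre of the arm's flange, where the gripper is bolted on; the fingertips stand 182 mm ahead of it and the grasp point (between the pads) lies 164 mm ahead of it (r.nose_length is the distance from the TCP to the fingertips, in m); z points along the fingers, y is the line along which they close (so a half turn about z gives the same grasp; the last joint's range is limited). The gripper opens to 87 mm and grips with 3 to 60 N. Pads are 19 mm wide; open, the fingers measure 117 mm over their backs; the gripper's body (75 mm by 190 mm) begins 51 mm behind the grasp point.
Start: joints at [87.754, 22.042, 0.453, 0, -68.411, -14.817], TCP at [0.183, 0.597, 0.405] pointing down, gripper open.
Joint ranges: [-179.83, 179.83], [-69.29, 118.12], [-61.27, 80.66], [-181.25, 117.63], [-171.15, -9.14], [-177.46, 177.46]. Speed limits (degrees/s): [159.86, 159.86, 180, 180, 180, 180].

## Interface

Orientations are given as a 3x3 rotation matrix whose columns are the frame's x, y, z axes.
In Python, from station import r, vision gives the robot as it stands. The module is installed in compiled form; this text tells all that it offers.
- The arm moves only by the shell command python3 -m creep 'ROWS'. ROWS is JSON, a list of rows, each a list of 7 numbers: the opening, from -1 (shut) to 1 (fully open), then the shift along the tool's x, y, z in mm, then the turn, a rotation vector about the tool's x, y, z in degrees. A call has 1 to 8 rows; each row is the pose to reach, as a shift and turn from the pose commanded when the call began, along the tool's axes at that moment; what a row does not reach only later rows make up. A row lasts 1/12 s, in which the tool goes at most 41.7 mm and 7.16 degrees, less where a joint would pass 70% of its speed; a pose out of reach is approached as far as the arm can. A call with a gripper value outside its range is refused whole. The fingers move at their own pace and stop on an object; the grip force is fixed at half the most. Time passes only in rows, so rows that repeat a pose let the fingers close. It gives the time, the measured TCP pose, the force, the opening and the grip force at its end, in the units of the state.
- r.sense(): the state, without advancing time (a new reading comes with each control period).
- vision.capture(name): name is "scene" or "top" or "wrist"; returns (picture, depth): 400x640x3 uint8, red, green, blue; 400x640 float32, m along the optical axis (not along the pixel's ray), 0 where there is no reading.
- vision.camera_model(name): a dict with "vertical_fov" (degrees; the focal length in pixels is half the picture's height over the tangent of half this angle, whatever the lens; pixels are square), "cx", "cy" (the principal point, pixels), "extrinsics" (4x4, takes a point from camera to world coordinates); the wrist camera has in their place "mount" (4x4, takes a point from camera to tool coordinates, whose origin is the TCP and whose axes are the flange's). Camera axes: x right, y down, z forward; pixel columns grow to the right and rows downward; lengths in m; the calibration is good to about 2 mm. A picture is of the moment at which its call begins: read the wrist's pose just before it. camera_model takes no time and is no camera call.
- r.finish_job(): hands the job in; it is judged then, once.
Trained networks look in the newest picture that a camera, given by its name, has taken for a name from the list of things; names that differ only in an ending like _2 or _b are one class to them, and where a whole thing is asked for, a point or a joint stands for the part that bears it (a point fixed in the world has none). Each returns a list of dicts, best first, with "conf" (0 to 1); they miss things now and then, are a little off and sometimes report something else, mostly with a low value. They report only what shows in the picture. A call takes as long as a camera call. They do not tell look-alikes from the thing itself.
- vision.find_in(camera, thing): "uv" ([column, row] in pixels, amid what is visible of it).
- vision.cut_out(camera, thing): "region" (400x640 bool, what is visible of it) and "uv" ([column, row] in pixels, amid what is visible of it).
The state is a dict: "time_s": time; "joints": joint angles; "joint_velocities": joint speeds; "effort": joint torques, N m; "tcp_pos": TCP position; "ee_rot": TCP orientation; "wrist_force": force on the tool from outside, world axes, zero at the start; "moment": the same for the moment, N m; "gripper_width": opening from 0.0 (shut) to 1.0 (fully open); "gripper_force": force on a finger pad.
Only numpy, scipy, OpenCV 4.12 (cv2) and the standard library are available. Lean on these libraries where they do the work, as an engineer would, in place of code of your own. Each camera call takes 0.05 s, during which the arm holds its last target. There are 200 camera calls.

## Task

Take the press roller (the one with stepped, tapered ends, not the plain sleeve) from its wooden stand and push it down between the two spring clips of the bottle-labelling machine until it rests fully home with both clips snapped over its ends, and let go of it. Then run a test cycle with the two-stage key on the machine: press it to its halfway stop, pause there for about a second, then press it fully down and let it come back up. Leave the sleeve and the other things where they are.

Things in the scene. Friction and masses are not known exactly. Their poses are not given: they have to be found in the camera images.
- roller: Press roller to fit, lying level in one of two like wooden stands, axis 34 mm above the table. Black rubber drum 32 mm dia, 80 mm long; at each end a steel journal 24 mm dia, 16 mm long, then a 6 mm taper to 8 mm dia; 124 mm overall, 0.28 kg. Origin: its centre; y along its axis. Only the journals rest in V blocks; the drum is free, with a 6 mm base plate (50 x 112 mm) on the table below.
- sleeve: A plain black rubber sleeve, 32 mm diameter throughout, 124 mm long, square ends, lying in the other stand with its axis 40 mm above the table. Not wanted; leave it. Origin at its centre, y along its axis.
- machine: Low white bottle-labelling machine, fixed. Deck 30 mm above the table, x -70 to 130, y -100 to 170 mm. Origin at table height under the middle of the roller bay; z up, y along the fitted roller. Two bottle-support rollers at x = 75 and 112 mm, tops 48 mm high. A console (x -65 to 65, y 98 to 168 mm, top 56 mm high) carries the key.
- bay (a point): Where the fitted roller's centre must be, 75 mm above the table; machine axes. Two open V saddles at y = +-47 mm (8 mm thick along y, 35 mm wide) take the journals and centre them in x; the drum hangs free between them, 29 mm above the deck. The roller goes straight down between the clips, either end either way.
- clip_left (a joint): Angle (rad) of the steel spring clip at the bay's +y end: 0 closed, 0.08 fully spread, under 0.02 once snapped over the roller's end. Leaf 22 mm wide, hinged at its foot, with a round 6 mm bead 85 mm above the table; gap between the two beads 116 mm. The tapers meet the beads about 18 mm above home and need 15 to 20 N in all; then the roller snaps down and is held.
- clip_right (a joint): The same for the clip at the bay's -y end.
- key_top (a point): Centre of the flat top of the two-stage key: round black cap 28 mm dia on a 34 mm grey collar, on the console at machine x = -22, y = 133 mm; 72 mm above the table at rest, pressed straight down.
- key_half (a joint): First stage of the key (m): the black cap sinks into the collar, 0 at rest to 0.006 at the halfway stop, with 1 N rising to 4 N. The halfway stop then holds until the force exceeds 10 N.
- key_full (a joint): Second stage (m): cap and collar sink together, from 0 to 0.005 fully down, with 10 N rising to 13.5 N. Springs back when let go. Fully down, the cap top is 5 mm above the console.
- wine: Bystander, leave it: standing full wine bottle, 74 mm diameter, 300 mm tall.
- tin: Bystander, leave it: closed tin, 76 mm diameter, 70 mm tall.
- jar: Bystander, leave it: closed jar, 60 mm diameter, 80 mm tall.
- mug: Bystander, leave it: mug, 80 mm diameter, 90 mm tall.
- carton: Bystander, leave it: flat carton 75 x 120 x 35 mm.
- screwdriver: Bystander, leave it: screwdriver lying on the table.
- brush: Bystander, leave it: brush lying on the table.
Things that resemble listed ones, but are neither listed nor needed, are in the scene too. What is shaped like the roller but purple or turquoise is not meant.

How it is judged:
By the outcome, as a careful person would: the job done as asked, in the order asked, and still so for the second after the job is handed in, with the robot touching nothing.
It also fails if it takes over 48 s, if anything falls off the work surface, if the arm or the gripper's body presses on something with over 40 N, if the wrist force passes 120 N, or if a joint passes its speed limit or range.

## Working session

There is one attempt and no reset: what is moved stays moved. The work goes in short steps, Python scripts to look and compute and a shell command to move; the robot and the scene stay as the last step left them, time stands still between calls to the robot, and variables do not carry over. Pictures are saved under pics/ and viewed, at most 10 in all, crops included, and the job is handed in when it is done.

```bash
mkdir -p pics; cat > h.py <<'E'
import numpy as np, cv2
from station import r, vision
def cap(n):
    s=r.sense(); p,d=vision.capture(n); m=vision.camera_model(n)
    f=p.shape[0]/2/np.tan(np.radians(m["vertical_fov"])/2)
    if "extrinsics" in m: T=np.array(m["extrinsics"])
    else:
        W=np.eye(4); W[:3,:3]=s["ee_rot"]; W[:3,3]=s["tcp_pos"]; T=W@np.array(m["mount"])
    return p,d,(f,m["cx"],m["cy"],T)
def cloud(d,c):
    f,cx,cy,T=c; v,u=np.mgrid[:d.shape[0],:d.shape[1]]
    P=np.stack([(u-cx)/f*d,(v-cy)/f*d,d],-1)@T[:3,:3].T+T[:3,3]
    P[d<=0]=np.nan; return P
def save(n,p): cv2.imwrite("pics/"+n,cv2.cvtColor(p,cv2.COLOR_RGB2BGR))
E
python3 - <<'E'
from h import *
for n in("top","scene"):
    p,d,c=cap(n); save(n+"1.png",p); P=cloud(d,c); np.savez(n+"1.npz",p=p,P=P)
    for t in("roller","sleeve","machine","key_top","clip_left","clip_right"):
        for o in vision.find_in(n,t)[:4]:
            u,v=np.round(o["uv"]).astype(int); print(n,t,round(o["conf"],2),u,v,np.round(P[v,u],3))
s=r.sense(); print(s["time_s"],s["tcp_pos"],np.round(s["ee_rot"],3).tolist(),s["wrist_force"],r.nose_length)
print(vision.camera_model("wrist"))
E
```

```text
top roller 0.75 383 271 [ 0.335 -0.177  0.039]
top roller 0.74 400 188 [ 0.599 -0.238  0.05 ]
top roller 0.73 342 192 [ 0.595 -0.054 -0.002]
top roller 0.18 171 268 [0.362 0.435 0.212]
top sleeve 0.88 390 224 [ 0.483 -0.201  0.055]
top key_top 0.62 397 185 [ 0.609 -0.228  0.051]
top clip_left 0.74 390 222 [ 0.49  -0.201  0.053]
top clip_left 0.73 269 211 [0.532 0.185 0.033]
scene roller 0.54 295 166 [ 0.342 -0.159  0.031]
scene roller 0.53 288 220 [ 0.611 -0.047  0.028]
scene sleeve 0.81 266 182 [ 0.496 -0.192  0.054]
scene sleeve 0.36 400 211 [0.462 0.277 0.068]
scene machine 0.57 366 227 [0.539 0.193 0.031]
scene machine 0.57 400 210 [0.459 0.276 0.07 ]
scene key_top 0.64 400 213 [0.466 0.279 0.063]
0.7 [0.18337476 0.59745165 0.40477711] [[0.956, -0.293, 0.0], [-0.293, -0.956, 0.0], [-0.0, -0.0, -1.0]] [0.38402051 0.73014496 0.29561678] 0.1822
{'vertical_fov': 58.971277649867694, 'cx': 318.2828095588264, 'cy': 198.4756359705603, 'mount': array([[ 6.59669121e-04, -9.65182286e-01, -2.61577369e-01,
         7.15421249e-02],
       [ 9.99998944e-01,  2.97888276e-04,  1.42272223e-03,
        -1.70365852e-04],
       [-1.29526546e-03, -2.61578032e-01,  9.65181463e-01,
         1.93361941e-02],
       [ 0.00000000e+00,  0.00000000e+00,  0.00000000e+00,
         1.00000000e+00]])}
```

View pics/top1.png

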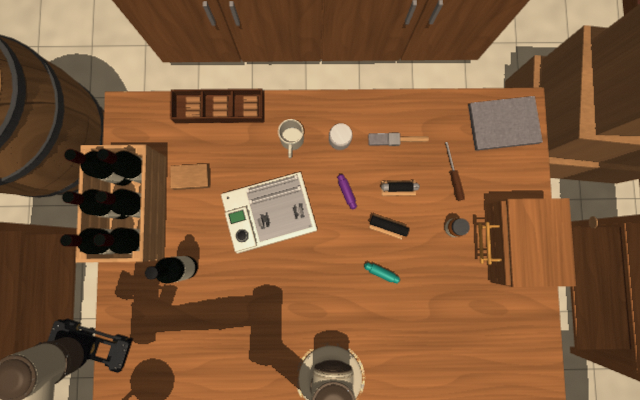

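View pics/scene1.png

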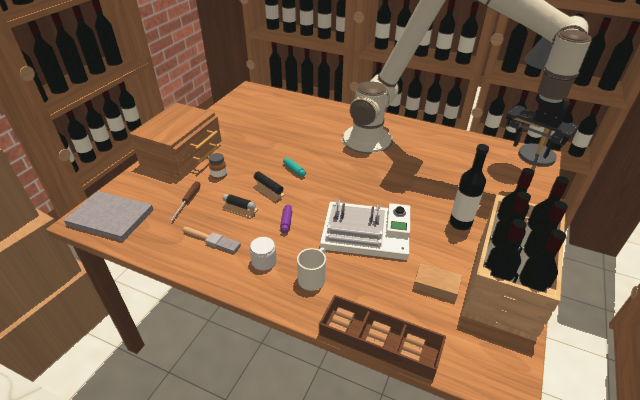

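Candidates in the top picture: the black drum with steel ends in a stand (400,187); the plain black sleeve (389,225); the purple one (347,191); the turquoise one (382,272). By the description I choose (400,187). The machine is at (268,211), with its key at (242,236), so its +y is to the left. Next I check the choice in a close crop and work out the rough poses.

```bash
python3 - <<'E'
from h import *
z=np.load("top1.npz"); p,P=z["p"],z["P"]
z2=np.load("scene1.npz")
a=cv2.resize(p[165:245,330:440],None,fx=5,fy=5,interpolation=3); b=cv2.resize(z2["p"][160:240,210:320],None,fx=5,fy=5,interpolation=3)
save("crop1.png",cv2.resize(np.vstack([a,b]),(400,580)))
X=P.reshape(-1,3)
def pc(Q): 
    m=Q[:,:2].mean(0); w,v=np.linalg.eigh(np.cov((Q[:,:2]-m).T)); return m.round(3),v[:,1].round(3),np.sqrt(w).round(4),len(Q)
m=(abs(X[:,0]-.6)<.06)&(abs(X[:,1]+.238)<.09)&(X[:,2]>.03)&(X[:,2]<.07); print("roller",pc(X[m]),np.percentile(X[m,2],[50,95]))
m=(abs(X[:,0]-.53)<.2)&(abs(X[:,1]-.2)<.2)&(X[:,2]>.02)&(X[:,2]<.12)
Q=X[m][:,:2].astype(np.float32); print("machine",cv2.minAreaRect(Q),m.sum())
for u,v in((264,220),(298,211),(242,236)): print(P[v-1:v+2,u-1:u+2].reshape(-1,3).mean(0).round(3))
E
```

```text
roller (array([ 0.605, -0.238]), array([-0.011,  1.   ]), array([0.0088, 0.0336]), 349) [0.04708466 0.05372105]
machine ((0.5756404995918274, 0.22324998676776886), (0.3067823350429535, 0.3172495365142822), 15.198038101196289) 5325
[0.502 0.2   0.039]
[0.528 0.091 0.057]
[0.451 0.264 0.073]
```

View pics/crop1.png

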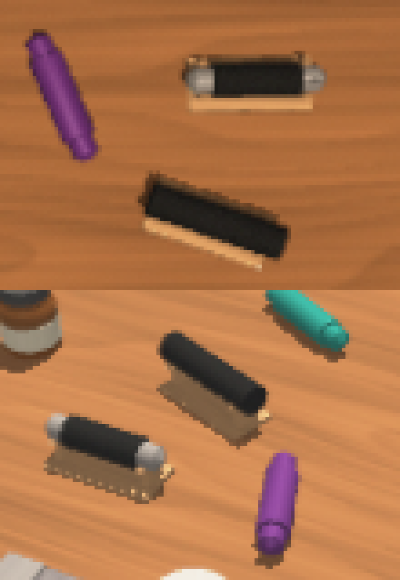

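The crop confirms it: the roller with steel stepped ends lies in the upper-right stand in the top view, the plain sleeve is in the lower one. I rise above the wine bottle and travel.

```bash
python3 -m creep '[[1,0,0,-41,0,0,0],[1,0,0,-82,0,0,0],[1,0,0,-123,0,0,0],[1,29,30,-130,0,0,7],[1,58,60,-130,0,0,14],[1,87,90,-130,0,0,21],[1,116,120,-130,0,0,28],[1,145,150,-130,0,0,35]]'
```

```text
time_s: 1.37
tcp_pos: [0.2779, 0.4103, 0.535]
ee_rot: [[0.611, -0.792, 0.0], [-0.792, -0.611, 0.001], [-0.0, -0.001, -1.0]]
wrist_force: [1.1, 0.1, 1.2]
gripper_width: 0.999
gripper_force: 0.0
```

```bash
python3 -m creep '[[1,40,-4,0,0,0,3],[1,80,-9,10,0,0,6],[1,120,-13,25,0,0,9],[1,160,-17,40,0,0,12],[1,200,-22,55,0,0,15],[1,240,-26,70,0,0,18],[1,280,-31,85,0,0,21],[1,315,-35,85,0,0,23]]'
python3 - <<'E'
from h import *
p,d,c=cap("wrist"); save("w1.png",p); P=cloud(d,c); np.savez("w1.npz",p=p,P=P)
s=r.sense(); print(s["time_s"],s["tcp_pos"],s["joints"],s["joint_velocities"])
for t in("key_top","clip_left","machine"):
    for o in vision.find_in("wrist",t)[:3]:
        u,v=np.round(o["uv"]).astype(int); print(t,round(o["conf"],2),u,v,np.round(P[v,u],3))
E
```

```text
time_s: 2.03
tcp_pos: [0.4992, 0.1836, 0.4472]
ee_rot: [[0.255, -0.967, -0.004], [-0.967, -0.255, -0.002], [0.0, 0.004, -1.0]]
wrist_force: [-0.1, 1.2, 0.8]
gripper_width: 1.003
gripper_force: 0.0
2.0833 [0.50309204 0.17982329 0.44754064] [ 37.10132372  11.55558983  -8.20098615   0.12578396 -70.48552442
 -22.70108694] [ 5.56529245 -2.20187699 -0.64177804 -0.94743335 -0.47795994 -5.61025019]
key_top 0.9 337 255 [0.455 0.263 0.072]
clip_left 0.7 314 204 [0.495 0.209 0.088]
machine 0.92 292 146 [0.532 0.166 0.031]
```

View pics/w1.png

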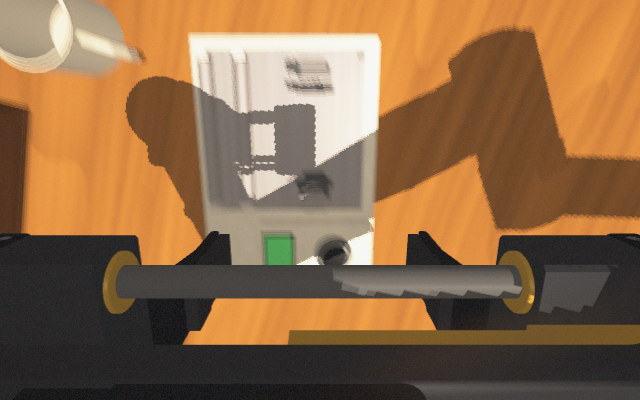

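```bash
cat > mach.py <<'E'
from h import *
from scipy.optimize import least_squares
def fit(P):
    X=P.reshape(-1,3); X=X[~np.isnan(X[:,0])]
    def loc(q,Y): c,s=np.cos(q[2]),np.sin(q[2]); e=Y[:,:2]-q[:2]; return np.c_[e@[c,s],e@[-s,c],Y[:,2]]
    q=np.array([.507,.141,np.radians(15)])
    for it in range(6):
        L=loc(q,X); hi=(L[:,2]>.075)&(L[:,2]<.12)&(abs(L[:,0])<.03)
        A=X[hi&(abs(L[:,1]-.062)<.02)]; B=X[hi&(abs(L[:,1]+.062)<.02)]
        mid=lambda Y:(np.percentile(Y[:,:2],5,0)+np.percentile(Y[:,:2],95,0))/2
        a,b=mid(A),mid(B); dk=(L[:,2]>.022)&(L[:,2]<.036)
        R=[]
        # deck edges by bins
        def edge(ax,val,lo,hi_):
            o=1-ax; out=[]
            for t in np.arange(lo,hi_,.01):
                m=dk&(L[:,o]>t)&(L[:,o]<t+.01)&(abs(L[:,ax]-val)<.03)
                if m.sum()>4: out.append((t+.005,np.sort(L[m,ax])[-2] if val>0 else np.sort(L[m,ax])[1]))
            return np.array(out)
        e={"x+":edge(0,.13,-.08,.1),"x-":edge(0,-.07,-.08,.1),"y-":edge(1,-.1,-.06,.12)}
        d=a-b; yaw=np.arctan2(-d[0],d[1])
        sl=[]
        for k,g in e.items():
            if len(g)>4:
                pf=np.polyfit(g[:,0],g[:,1],1); s=np.degrees(np.arctan(pf[0]))*(-1 if k[0]=="x" else 1); sl.append((k,round(s,2),round(float(np.median(g[:,1])),4)))
        if it==5: print("clips",a.round(4),b.round(4),np.linalg.norm(d).round(4),len(A),len(B),"yawclips",np.degrees(yaw).round(2),"edges",sl)
        yv=[s for k,s,_ in sl if k[0]=="x"]
        q=np.array([*(a+b)/2,q[2]+np.radians(np.mean(yv)) if yv else yaw])
    L=loc(q,X)
    k=L[(L[:,2]>.068)&(L[:,2]<.078)&(abs(L[:,0]+.022)<.022)&(abs(L[:,1]-.133)<.022)]
    if len(k): print("key in machine",k.mean(0).round(4),len(k))
    for n,x0 in(("r1",.075),("r2",.112)):
        k=L[(L[:,2]>.044)&(L[:,2]<.052)&(abs(L[:,0]-x0)<.012)&(abs(L[:,1])<.08)]; print(n,np.median(k,0).round(4),len(k))
    sd=L[(L[:,2]>.05)&(L[:,2]<.085)&(abs(L[:,0])<.025)&(abs(abs(L[:,1])-.047)<.006)]
    if len(sd): print("saddle x",np.percentile(sd[:,0],[2,98]).round(4),len(sd))
    print("pose",q[:2].round(4),np.degrees(q[2]).round(2)); return q
E
python3 - <<'E'
from mach import *
for i in range(2): p,d,c=cap("wrist")
s=r.sense(); print(s["tcp_pos"],abs(s["joint_velocities"]).max())
save("w2.png",p); P=cloud(d,c); np.savez("w2.npz",p=p,P=P)
fit(P)
fit(np.load("top1.npz")["P"])
E
```

```text
[0.49847054 0.18578428 0.45010011] 1.2831603211851386
clips [0.4926 0.2108] [0.5257 0.0882] 0.127 353 418 yawclips 15.13 edges [('x+', np.float64(0.07), 0.1291), ('x-', np.float64(-0.07), -0.0695), ('y-', np.float64(-0.03), -0.0992)]
key in machine [-0.022   0.1288  0.0723] 366
r1 [ 0.074  -0.0066  0.0476] 1987
r2 [ 0.1106 -0.0066  0.0476] 1987
saddle x [-0.0182  0.0184] 700
pose [0.5091 0.1495] 15.16
clips [0.497  0.2019] [0.5242 0.0841] 0.1209 36 32 yawclips 12.99 edges [('x+', np.float64(0.05), 0.1281), ('x-', np.float64(-0.05), -0.0681), ('y-', np.float64(0.1), -0.0968)]
key in machine [-0.0219  0.1345  0.0728] 64
r1 [0.075  0.0042 0.048 ] 184
r2 [ 0.1118 -0.0041  0.0478] 181
saddle x [-0.0174  0.0188] 67
pose [0.5106 0.143 ] 15.18
```

```bash
python3 -m creep '[[1,40,0,0,0,0,0],[1,80,0,0,0,0,0],[1,90,0,0,0,0,0],[1,90,0,0,0,0,0],[1,90,0,0,0,0,0]]'
python3 - <<'E'
from mach import *
p,d,c=cap("wrist")
s=r.sense(); print(s["tcp_pos"],abs(s["joint_velocities"]).max(),s["time_s"])
save("w3.png",p); P=cloud(d,c); np.savez("w3.npz",p=p,P=P)
q=fit(P)
C,S=np.cos(q[2]),np.sin(q[2]); e=P[...,:2]-q[:2]; lx,ly,lz=e@[C,S],e@[-S,C],P[...,2]
m=(lz>.058)&(lz<.08)&(abs(lx)>.012)&(abs(lx)<.018)&(abs(ly)<.056)
h=np.histogram(ly[m],np.arange(-.056,.058,.002)); print([(round(b,3),n) for b,n in zip(h[1],h[0]) if n])
E
```

```text
time_s: 2.75
tcp_pos: [0.5215, 0.0991, 0.4503]
ee_rot: [[0.259, -0.966, 0.001], [-0.966, -0.259, 0.001], [-0.001, -0.001, -1.0]]
wrist_force: [-0.0, 0.5, 0.3]
gripper_width: 1.004
gripper_force: 0.0
[0.52154844 0.09957793 0.45018648] 0.5403028003036535 2.8Traceback (most recent call last):
  File "<stdin>", line 5, in <module>
  File "mach.py", line 11, in fit
    a,b=mid(A),mid(B); dk=(L[:,2]>.022)&(L[:,2]<.036)
        ~~~^^^
  File "mach.py", line 10, in <lambda>
    mid=lambda Y:(np.percentile(Y[:,:2],5,0)+np.percentile(Y[:,:2],95,0))/2
                  ~~~~~~~~~~~~~^^^^^^^^^^^^^
    return _quantile_unchecked(
        a, q, axis, out, overwrite_input, method, keepdims, weights)
    return _ureduce(a,
                    func=_quantile_ureduce_func,
    ...<5 lines>...
                    overwrite_input=overwrite_input,
                    method=method)
    r = func(a, **kwargs)
    result = _quantile(arr,
                       quantiles=q,
    ...<2 lines>...
                       out=out,
                       weights=wgt)
    slices_having_nans = np.isnan(arr[-1, ...])
                                  ~~~^^^^^^^^^
IndexError: index -1 is out of bounds for axis 0 with size 0
```

View pics/w3.png

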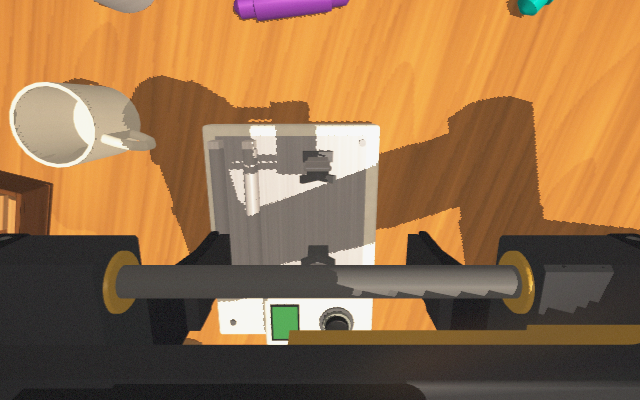

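```bash
python3 - <<'E'
from h import *
q=np.array([.5091,.1495,np.radians(15.16)]); C,S=np.cos(q[2]),np.sin(q[2])
for n in("w2","w3","top1"):
    P=np.load(n+".npz")["P"]; e=P[...,:2]-q[:2]; lx,ly,lz=e@[C,S],e@[-S,C],P[...,2]
    print(n)
    m=(lz>.060)&(lz<.08)&(abs(lx)>.010)&(abs(lx)<.019)&(abs(ly)<.057)
    h=np.histogram(ly[m],np.arange(-.056,.058,.002)); print(" saddle",[(int(round(b*1e3)),int(k)) for b,k in zip(h[1],h[0]) if k])
    m=(lz>.069)&(lz<.076)&(abs(lx+.022)<.02)&(abs(ly-.131)<.022)
    if m.any(): print(" key x,y range",np.percentile(lx[m],[1,99]).round(4),np.percentile(ly[m],[1,99]).round(4),np.median(lz[m]).round(4))
    m=(lz>.025)&(lz<.034)&(abs(lx-.02)<.07)&(abs(ly+.1)<.02); print(" y- edge",[round(float(np.nanmin(ly[m&(abs(lx-t)<.005)])),4) for t in(-.04,-.02,0,.05,.08)])
    m=(lz>.025)&(lz<.034)&(abs(ly)<.04)&(lx<-.04); print(" x- edge",np.percentile(lx[m],[1]).round(4))
    m=(lz>.05)&(lz<.06)&(abs(lx)<.06)&(abs(ly-.1)<.02); print(" console front",np.percentile(ly[m],[1,3]).round(4) if m.any() else 0)
E
```

```text
w2
 saddle [(-52, 29), (-50, 45), (-48, 37), (-46, 38), (-44, 19), (42, 38), (44, 30), (46, 35), (48, 31), (50, 15)]
 key x,y range [-0.0352 -0.0094] [0.1193 0.1378] 0.0726
 y- edge [-0.1001, -0.0988, -0.0991, -0.0992, -0.0995]
 x- edge [-0.0695]
 console front [0.0977 0.098 ]
w3
 saddle [(-52, 36), (-50, 28), (-48, 33), (-46, 27), (-44, 16), (40, 1), (42, 49), (44, 28), (46, 26), (48, 17), (50, 4)]
 key x,y range [-0.0351 -0.0094] [0.1189 0.1322] 0.0723
 y- edge [-0.1002, -0.0994, -0.0994, -0.0996, -0.0995]
 x- edge [-0.0697]
 console front [0.1014 0.1016]
top1
 saddle [(-56, 4), (-54, 3), (-52, 5), (-50, 4), (38, 4), (40, 4), (42, 5), (44, 2)]
 key x,y range [-0.035  -0.0095] [0.1153 0.1405] 0.0728
 y- edge [-0.1035, -0.1048, -0.1049, -0.1048, -0.1048]
 x- edge [-0.4891]
 console front [0.0928 0.0931]
```

```bash
python3 -m creep '[[1,40,3,11,0,0,2],[1,80,5,22,0,0,4],[1,120,5,34,0,0,6],[1,160,5,46,0,0,8],[1,200,6,58,0,0,10],[1,240,6,70,0,0,12],[1,280,6,82,0,0,14],[1,320,6,94,0,0,15]]'
```

```text
time_s: 3.47
tcp_pos: [0.5995, -0.2116, 0.3556]
ee_rot: [[0.0, -1.0, 0.001], [-1.0, -0.0, 0.0], [-0.0, -0.001, -1.0]]
wrist_force: [0.5, 0.8, 0.0]
gripper_width: 0.997
gripper_force: 0.0
```

```bash
python3 -m creep '[[1,10,0,0,0,0,0],[1,10,0,0,0,0,0],[1,10,0,0,0,0,0]]'; cat > rol.py <<'E'
from h import *
p,d,c=cap("wrist"); s=r.sense(); print("tcp",s["tcp_pos"].round(4),abs(s["joint_velocities"]).max(),s["time_s"])
import sys; n=sys.argv[1]; save(n+".png",p); P=cloud(d,c); np.savez(n+".npz",p=p,P=P)
o=vision.cut_out("wrist","roller")
for k in o[:3]: print(round(k["conf"],2),np.round(k["uv"]),k["region"].sum())
X=P.reshape(-1,3); m=(abs(X[:,0]-.604)<.035)&(abs(X[:,1]+.238)<.08)&(X[:,2]>.036)&(X[:,2]<.056)
L=X[m]
# iterative crest: drum top points
x0,y0,t=.604,-.238,0.
for i in range(8):
    u=np.array([-np.sin(t),np.cos(t)]); v=np.array([np.cos(t),np.sin(t)])
    a=(L[:,:2]-[x0,y0])@u; b=(L[:,:2]-[x0,y0])@v
    dr=(abs(a)<.038)&(L[:,2]>.040); k=np.polyfit(a[dr],b[dr],1)
    t-=np.arctan(k[0])*.8; x0+=v[0]*np.median(b[dr])*.8
    j=(L[:,2]>.04)&(abs(b)<.008)
    lo,hi=np.percentile(a[j],[.5,99.5]); y0+=u[1]*(lo+hi)/2; x0+=u[0]*(lo+hi)/2
print("centre",round(x0,4),round(y0,4),"yaw",np.degrees(t).round(2),"len z>.04",hi-lo,"b range",np.percentile(b[dr],[1,99]).round(4),"ztop",np.percentile(L[dr,2],[50,98]).round(4))
dd=p.reshape(-1,3)[m].astype(int).sum(1); g=dr&(dd<120); print("dark drum extents",np.percentile(a[g],[1,99]).round(4))
E
python3 rol.py w4
```

```text
time_s: 3.72
tcp_pos: [0.599, -0.2207, 0.3558]
ee_rot: [[-0.0, -1.0, -0.0], [-1.0, 0.0, 0.0], [-0.0, 0.0, -1.0]]
wrist_force: [-0.4, 0.7, -0.3]
gripper_width: 1.002
gripper_force: 0.0
tcp [ 0.5989 -0.2201  0.3563] 1.0091436716824866 3.7667
0.96 [614. 211.] 2395
0.88 [340. 322.] 1872
0.83 [311. 166.] 4666
centre 0.6054 -0.2374 yaw 0.38 len z>.04 0.11703962909823379 b range [-0.0138  0.0145] ztop [0.0486 0.0513]
dark drum extents [-0.0251  0.0373]
```

View pics/w4.png

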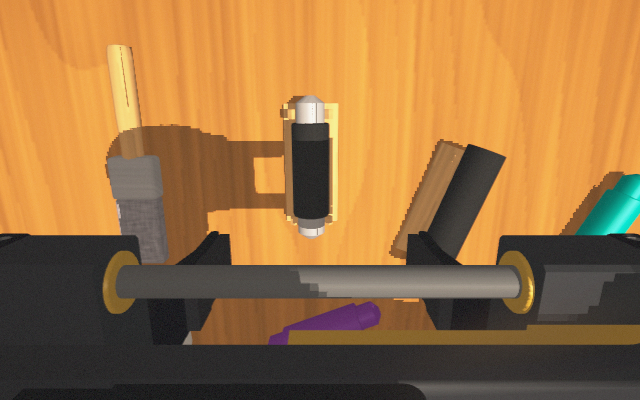

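The picture shows the roller at (311,166), with steel ends at rows 95 and 237. Centre is (0.605,-0.237), with the drum top near 50 mm as it must be. I descend and grip.

```bash
python3 -m creep '[[1,17,-6,40,0,0,0],[1,17,-6,80,0,0,0],[1,17,-6,115,0,0,0],[1,17,-6,140,0,0,0],[1,17,-6,155,0,0,0],[1,17,-6,158,0,0,0],[1,17,-6,158,0,0,0],[1,17,-6,158,0,0,0]]' && python3 -m creep '[[-1,0,0,0,0,0,0],[-1,0,0,0,0,0,0],[-1,0,0,0,0,0,0],[-1,0,0,0,0,0,0],[-1,0,0,0,0,0,0],[-1,0,0,0,0,0,0]]'
```

```text
time_s: 4.48
tcp_pos: [0.6055, -0.2377, 0.1998]
ee_rot: [[0.001, -1.0, 0.003], [-1.0, -0.001, -0.001], [0.001, -0.003, -1.0]]
wrist_force: [0.2, 0.3, -0.4]
gripper_width: 0.998
gripper_force: 0.0
time_s: 4.98
tcp_pos: [0.6045, -0.2389, 0.1982]
ee_rot: [[-0.001, -1.0, 0.0], [-1.0, 0.001, -0.0], [0.0, -0.0, -1.0]]
wrist_force: [-0.3, 0.0, 0.5]
gripper_width: 0.629
gripper_force: 0.0
```

```bash
python3 -m creep '[[-1,0,0,0,0,0,0],[-1,0,0,0,0,0,0],[-1,0,0,0,0,0,0],[-1,0,0,0,0,0,0],[-1,0,0,0,0,0,0],[-1,0,0,0,0,0,0]]'
```

```text
time_s: 5.48
tcp_pos: [0.6052, -0.2388, 0.1981]
ee_rot: [[-0.001, -1.0, 0.002], [-1.0, 0.001, -0.0], [0.0, -0.002, -1.0]]
wrist_force: [2.8, -0.7, -1.2]
gripper_width: 0.356
gripper_force: 30.0
```

```bash
python3 -m creep '[[-1,0,0,-20,0,0,0],[-1,0,0,-55,0,0,0],[-1,0,0,-90,0,0,0],[-1,-25,6,-110,0,0,-1],[-1,-60,15,-110,0,0,-3],[-1,-98,24,-110,0,0,-5],[-1,-136,34,-110,0,0,-7],[-1,-174,43,-110,0,0,-9]]'
```

```text
time_s: 6.15
tcp_pos: [0.5599, -0.0636, 0.307]
ee_rot: [[0.155, -0.988, -0.004], [-0.988, -0.155, 0.0], [-0.001, 0.004, -1.0]]
wrist_force: [0.3, 0.3, -2.7]
gripper_width: 0.362
gripper_force: 30.0
```

```bash
python3 -m creep '[[-1,-38,3,0,0,0,-1],[-1,-76,6,0,0,0,-2],[-1,-114,10,0,0,0,-3],[-1,-150,13,0,0,0,-4],[-1,-185,16,0,0,0,-5],[-1,-210,18,0,0,0,-6],[-1,-218,19,0,0,0,-6.2],[-1,-218,19,0,0,0,-6.2]]'
python3 - <<'E'
from h import *
for i in range(3): p,d,c=cap("wrist")
s=r.sense(); print(s["tcp_pos"],np.degrees(np.arctan2(s["ee_rot"][1,0],s["ee_rot"][0,0])),s["wrist_force"])
save("w5.png",p); P=cloud(d,c); np.savez("w5.npz",p=p,P=P)
q=np.array([.5091,.1495,np.radians(15.16)]); C,S=np.cos(q[2]),np.sin(q[2])
e=P[...,:2]-q[:2]; lx,ly,lz=e@[C,S],e@[-S,C],P[...,2]
m=(lz>.025)&(lz<.034)&(abs(lx-.02)<.07)&(abs(ly+.1)<.02); print(" y- edge",[round(float(np.nanmin(ly[m&(abs(lx-t)<.005)])),4) if (m&(abs(lx-t)<.005)).any() else 0 for t in(-.04,-.02,0,.05,.08)])
m=(lz>.058)&(lz<.08)&(abs(lx)>.010)&(abs(lx)<.019)&(abs(ly)<.057)
print("saddle",np.sort(ly[m])[[0,-1]] if m.any() else 0)
m=(lz>.025)&(lz<.034)&(abs(ly)<.09)
for t in(-.09,-.08,-.07): 
  k=m&(abs(ly-t)<.005); print(t,np.percentile(lx[k],[1,99]) if k.any() else 0)
m=(lz>.12)&(lz<.17)&(abs(lx)<.02)&(abs(ly)<.075); print("roller y",np.percentile(ly[m],[1,99]),"x",np.percentile(lx[m],[1,99]),"z",np.percentile(lz[m],[1,99])) if m.any() else 0
E
```

```text
time_s: 6.82
tcp_pos: [0.5081, 0.1491, 0.3073]
ee_rot: [[0.264, -0.965, -0.002], [-0.965, -0.264, -0.001], [0.0, 0.003, -1.0]]
wrist_force: [0.7, -0.0, -2.7]
gripper_width: 0.353
gripper_force: 30.0
[0.50883481 0.14677821 0.30739066] -74.922417088062 [ 0.48005108 -0.32157303 -2.07300939]
 y- edge [-0.0997, -0.0997, -0.0997, -0.0997, -0.0997]
saddle [-0.0510342  -0.04289908]
-0.09 [-0.06715552  0.21367333]
-0.08 [-0.06714849  0.18249121]
-0.07 [-0.06762265  0.1279602 ]
roller y [-0.06052933  0.0202765 ] x [-0.0181372   0.01886955] z [0.13781291 0.16087266]
```

View pics/w5.png

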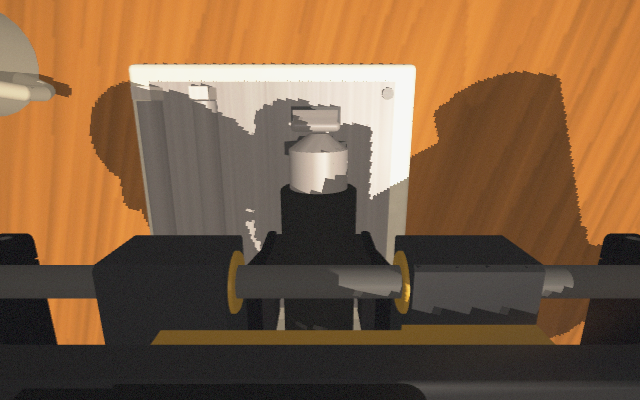

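Saddle at -43 to -51 mm and deck edge at -99.7 mm agree with the machine pose. The roller end at (319,140) lies in line with the clip at (315,118). I go down.

```bash
python3 -m creep '[[-1,0,0,25,0,0,0],[-1,0,0,40,0,0,0],[-1,0,0,46,0,0,0],[-1,0,0,49,0,0,0],[-1,0,0,52,0,0,0],[-1,0,0,54,0,0,0],[-1,0,0,56,0,0,0],[-1,0,0,58,0,0,0]]'
```

```text
time_s: 7.63
tcp_pos: [0.5104, 0.1477, 0.2524]
ee_rot: [[0.262, -0.965, 0.005], [-0.965, -0.262, 0.002], [-0.0, -0.005, -1.0]]
wrist_force: [1.1, -1.9, 1.3]
gripper_width: 0.357
gripper_force: 30.0
```

```bash
python3 -m creep '[[-1,0,0,2,0,0,0],[-1,0,0,4,0,0,0],[-1,0,0,6,0,0,0],[-1,0,0,8,0,0,0],[-1,0,0,10,0,0,0],[-1,0,0,11,0,0,0],[-1,0,0,11,0,0,0],[-1,0,0,11,0,0,0]]'
```

```text
time_s: 8.3
tcp_pos: [0.5096, 0.1477, 0.239]
ee_rot: [[0.261, -0.965, 0.001], [-0.965, -0.261, 0.0], [0.0, -0.001, -1.0]]
wrist_force: [4.2, -2.7, -0.5]
gripper_width: 0.359
gripper_force: 30.0
```

```bash
python3 -m creep '[[-1,0,0,1,0,0,0],[-1,0,0,2,0,0,0],[-1,0,0,2,0,0,0]]'
python3 - <<'E'
from h import *
p,d,c=cap("wrist"); save("w6.png",p); P=cloud(d,c); np.savez("w6.npz",p=p,P=P)
q=np.array([.5091,.1495,np.radians(15.16)]); C,S=np.cos(q[2]),np.sin(q[2])
e=P[...,:2]-q[:2]; lx,ly,lz=e@[C,S],e@[-S,C],P[...,2]
for a,b in((-.040,-.03),(-.055,-.042),(-.067,-.058)):
    m=(abs(lx)<.004)&(ly>a)&(ly<b)&(lz<.13); print(a,b,np.percentile(lz[m],[2,50,98]).round(4) if m.any() else 0,m.sum())
E
```

```text
time_s: 8.55
tcp_pos: [0.5096, 0.1477, 0.2387]
ee_rot: [[0.262, -0.965, 0.002], [-0.965, -0.262, -0.0], [0.001, -0.002, -1.0]]
wrist_force: [0.2, -3.3, 10.6]
gripper_width: 0.357
gripper_force: 30.0
-0.04 -0.03 [0.087  0.0909 0.0922] 586
-0.055 -0.042 [0.0859 0.0873 0.0884] 709
-0.067 -0.058 [0.0868 0.0889 0.0931] 510
```

View pics/w6.png

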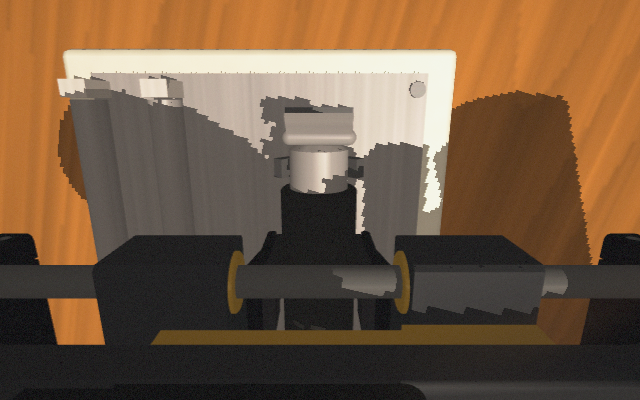

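The picture shows the bead at (319,137) over the roller's end, with the taper hidden beneath it. Journal top is 87 mm and drum top 91 mm, which is home. I let go and rise.

```bash
python3 -m creep '[[1,0,0,-2,0,0,0],[1,0,0,-2,0,0,0],[1,0,0,-2,0,0,0],[1,0,0,-2,0,0,0],[1,0,0,-2,0,0,0],[1,0,0,-2,0,0,0],[1,0,0,-2,0,0,0],[1,0,0,-2,0,0,0]]' && python3 -m creep '[[1,0,0,-10,0,0,0],[1,0,0,-30,0,0,0],[1,0,0,-70,0,0,0],[1,0,0,-110,0,0,0],[1,-38,0,-120,0,0,0],[1,-55,0,-120,0,0,0],[1,-55,0,-120,0,0,0],[1,-55,0,-120,0,0,0]]'
python3 - <<'E'
from h import *
for i in range(3): p,d,c=cap("wrist")
s=r.sense(); print(s["tcp_pos"],s["time_s"]); save("w7.png",p); P=cloud(d,c); np.savez("w7.npz",p=p,P=P)
q=np.array([.5091,.1495,np.radians(15.16)]); C,S=np.cos(q[2]),np.sin(q[2])
e=P[...,:2]-q[:2]; lx,ly,lz=e@[C,S],e@[-S,C],P[...,2]
for a in np.arange(-.07,.07,.01):
    m=(abs(lx)<.003)&(ly>a)&(ly<a+.01)&(lz<.13); print(round(a,2),np.percentile(lz[m],[2,50,98]).round(4) if m.any() else 0)
for n,g in(("+",1),("-",-1)):
    m=(lz>.089)&(lz<.12)&(abs(lx)<.015)&(abs(ly*g-.062)<.02)&(ly*g>.045); print("clip",n,np.percentile(ly[m],[2,50,98]).round(4) if m.any() else 0)
E
```

```text
time_s: 9.27
tcp_pos: [0.509, 0.1477, 0.2387]
ee_rot: [[0.261, -0.965, -0.0], [-0.965, -0.261, -0.0], [0.0, 0.0, -1.0]]
wrist_force: [-0.8, -0.2, -0.9]
gripper_width: 0.883
gripper_force: 0.0
time_s: 9.93
tcp_pos: [0.4943, 0.2012, 0.3597]
ee_rot: [[0.263, -0.965, 0.001], [-0.965, -0.263, 0.001], [-0.0, -0.001, -1.0]]
wrist_force: [-0.1, -1.1, -0.5]
gripper_width: 0.998
gripper_force: 0.0
[0.4946839  0.20008729 0.35861406] 10.0833
-0.07 [0.0869 0.0908 0.0957]
-0.06 [0.0837 0.0873 0.0888]
-0.05 [0.0861 0.0875 0.089 ]
-0.04 [0.09   0.0912 0.0925]
-0.03 [0.09   0.0913 0.0929]
-0.02 [0.0895 0.0912 0.0928]
-0.01 [0.0897 0.0913 0.0926]
0.0 [0.0896 0.0913 0.0922]
0.01 [0.0899 0.0913 0.0926]
0.02 [0.0899 0.0912 0.0925]
0.03 [0.09   0.0912 0.0925]
0.04 [0.0863 0.0874 0.0891]
0.05 [0.085  0.0873 0.0886]
0.06 [0.0874 0.091  0.0955]
0.07 [0.0931 0.0937 0.0941]
clip + [0.06   0.0665 0.0701]
clip - [-0.0699 -0.0664 -0.0597]
```

View pics/w7.png

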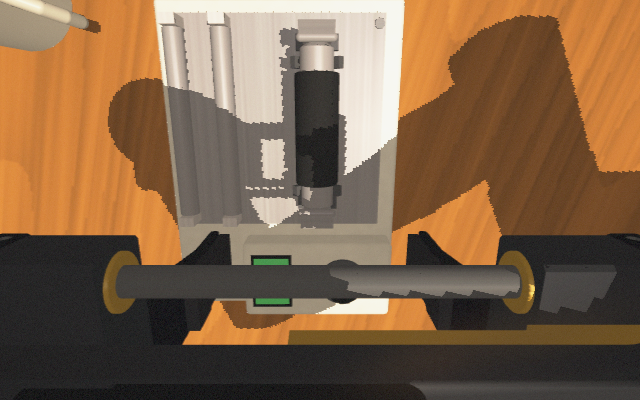

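The picture shows the roller level between the clips at (317,120), both beads over its ends, and the fingers clear. Next is the key, with the fingers shut; I check its collar first.

```bash
python3 - <<'E'
from h import *
q=np.array([.5091,.1495,np.radians(15.16)]); C,S=np.cos(q[2]),np.sin(q[2])
for n in("w2","w3","w7","top1"):
    P=np.load(n+".npz")["P"]; e=P[...,:2]-q[:2]; lx,ly,lz=e@[C,S],e@[-S,C],P[...,2]
    k0=.133 if n!="top1" else .128
    rr=np.hypot(lx+.022,ly-k0)
    print(n,[(a,np.median(lz[(rr>a)&(rr<a+.002)&(lz<.09)]).round(4),int(((rr>a)&(rr<a+.002)&(lz<.09)).sum())) for a in(.008,.012,.014,.015,.018,.022)])
E
python3 -m creep '[[-1,-35,9,0,0,0,0],[-1,-65,18,15,0,0,0],[-1,-80,22,40,0,0,0],[-1,-80,22,60,0,0,0],[-1,-80,22,70,0,0,0],[-1,-80,22,70,0,0,0],[-1,-80,22,70,0,0,0],[-1,-80,22,70,0,0,0]]'
python3 -m creep '[[-1,0,0,0,0,0,0],[-1,0,0,0,0,0,0],[-1,0,0,0,0,0,0],[-1,0,0,0,0,0,0],[-1,0,0,0,0,0,0],[-1,0,0,0,0,0,0],[-1,0,0,0,0,0,0],[-1,0,0,0,0,0,0]]'
```

```text
w2 [(0.008, np.float64(0.0728), 62), (0.012, np.float64(0.0713), 143), (0.014, np.float64(0.0638), 101), (0.015, np.float64(0.063), 133), (0.018, np.float64(0.0586), 117), (0.022, np.float64(0.0565), 143)]
w3 [(0.008, np.float64(0.0723), 29), (0.012, np.float64(0.0701), 135), (0.014, np.float64(0.0637), 92), (0.015, np.float64(0.0628), 124), (0.018, np.float64(0.0585), 90), (0.022, np.float64(0.0563), 106)]
w7 [(0.008, np.float64(0.073), 21), (0.012, np.float64(0.0721), 28), (0.014, np.float64(nan), 0), (0.015, np.float64(0.0575), 1), (0.018, np.float64(0.0586), 51), (0.022, np.float64(0.0566), 155)]
top1 [(0.008, np.float64(0.073), 13), (0.012, np.float64(0.0717), 22), (0.014, np.float64(0.0647), 16), (0.015, np.float64(0.0622), 20), (0.018, np.float64(0.0599), 28), (0.022, np.float64(0.0561), 28)]
time_s: 10.75
tcp_pos: [0.4534, 0.272, 0.2899]
ee_rot: [[0.26, -0.966, 0.002], [-0.966, -0.26, 0.001], [-0.001, -0.002, -1.0]]
wrist_force: [1.1, 0.3, 0.5]
gripper_width: 0.478
gripper_force: 0.0
time_s: 11.42
tcp_pos: [0.4526, 0.2723, 0.2889]
ee_rot: [[0.261, -0.965, -0.0], [-0.965, -0.261, -0.0], [0.0, 0.0, -1.0]]
wrist_force: [-0.0, 0.0, -0.1]
gripper_width: 0.009
gripper_force: 0.0
  return _methods._mean(a, axis=axis, dtype=dtype,
  ret = ret.dtype.type(ret / rcount)
```

```bash
python3 -m creep '[[-1,0,0,20,0,0,0],[-1,0,0,31,0,0,0],[-1,0,0,34,0,0,0],[-1,0,0,36,0,0,0],[-1,0,0,38,0,0,0],[-1,0,0,39,0,0,0],[-1,0,0,39,0,0,0],[-1,0,0,39,0,0,0]]'
```

```text
time_s: 12.08
tcp_pos: [0.4526, 0.2721, 0.2504]
ee_rot: [[0.261, -0.965, 0.0], [-0.965, -0.261, 0.0], [-0.0, -0.0, -1.0]]
wrist_force: [-0.3, -1.7, 3.0]
gripper_width: 0.002
gripper_force: 1.3
```

```bash
python3 -m creep '[[-1,0,0,1,0,0,0],[-1,0,0,2,0,0,0],[-1,0,0,3,0,0,0],[-1,0,0,3,0,0,0],[-1,0,0,3,0,0,0]]'
```

```text
time_s: 12.5
tcp_pos: [0.4527, 0.2723, 0.2481]
ee_rot: [[0.262, -0.965, 0.001], [-0.965, -0.262, -0.0], [0.0, -0.001, -1.0]]
wrist_force: [-4.2, -2.6, 10.1]
gripper_width: 0.004
gripper_force: 4.9
```

```bash
python3 -m creep '[[-1,0,0,-0.5,0,0,0],[-1,0,0,-0.5,0,0,0],[-1,0,0,-0.5,0,0,0],[-1,0,0,-0.5,0,0,0]]'
```

```text
time_s: 12.83
tcp_pos: [0.4526, 0.2723, 0.2485]
ee_rot: [[0.262, -0.965, 0.001], [-0.965, -0.262, 0.0], [0.0, -0.001, -1.0]]
wrist_force: [-3.3, -1.5, 8.9]
gripper_width: 0.006
gripper_force: 4.4
```

```bash
python3 -m creep '[[-1,0,0,-0.2,0,0,0],[-1,0,0,-0.2,0,0,0],[-1,0,0,-0.2,0,0,0],[-1,0,0,-0.2,0,0,0],[-1,0,0,-0.2,0,0,0],[-1,0,0,-0.2,0,0,0],[-1,0,0,-0.2,0,0,0],[-1,0,0,-0.2,0,0,0]]'
```

```text
time_s: 13.5
tcp_pos: [0.4527, 0.2723, 0.2485]
ee_rot: [[0.262, -0.965, 0.001], [-0.965, -0.262, 0.0], [0.0, -0.001, -1.0]]
wrist_force: [-2.3, -1.8, 7.5]
gripper_width: 0.008
gripper_force: 3.9
```

```bash
python3 -m creep '[[-1,0,0,2.5,0,0,0],[-1,0,0,5,0,0,0],[-1,0,0,7,0,0,0],[-1,0,0,7.5,0,0,0],[-1,0,0,7.5,0,0,0]]'
```

```text
time_s: 13.92
tcp_pos: [0.4526, 0.2724, 0.2432]
ee_rot: [[0.262, -0.965, 0.001], [-0.965, -0.262, -0.0], [0.0, -0.001, -1.0]]
wrist_force: [-6.4, -3.7, 20.5]
gripper_width: 0.007
gripper_force: 10.6
```

Fully down: 5.3 mm below the halfway stop, with 20 N against the hard stop. I release it and rise.

```bash
python3 -m creep '[[-1,0,0,-5,0,0,0],[-1,0,0,-12,0,0,0],[-1,0,0,-25,0,0,0],[-1,0,0,-60,0,0,0],[-1,0,0,-100,0,0,0],[-1,30,0,-130,0,0,0],[-1,30,0,-130,0,0,0],[-1,30,0,-130,0,0,0]]'
python3 - <<'E'
from h import *
p,d,c=cap("wrist"); P=cloud(d,c); pt,dt,ct=cap("top"); s=r.sense(); print(s["tcp_pos"],s["time_s"])
save("end.png",np.vstack([p[:300],pt[90:300]]))
q=np.array([.5091,.1495,np.radians(15.16)]); C,S=np.cos(q[2]),np.sin(q[2])
e=P[...,:2]-q[:2]; lx,ly,lz=e@[C,S],e@[-S,C],P[...,2]
m=(np.hypot(lx+.022,ly-.133)<.011)&(lz<.1); print("key",np.median(lz[m]),m.sum())
for a in(-.055,-.03,0,.03,.05):
    m=(abs(lx)<.003)&(abs(ly-a)<.005)&(lz<.13); print(a,np.median(lz[m]).round(4))
E
```

```text
time_s: 14.58
tcp_pos: [0.4609, 0.2428, 0.3721]
ee_rot: [[0.26, -0.966, 0.004], [-0.966, -0.26, 0.005], [-0.003, -0.005, -1.0]]
wrist_force: [-0.6, -0.3, -0.3]
gripper_width: 0.001
gripper_force: 0.0
[0.46024129 0.24318642 0.36927511] 14.6833
key 0.07267035049943438 401
-0.055 nan
-0.03 0.0911
0 0.0911
0.03 0.0912
0.05 0.0875
  return _methods._mean(a, axis=axis, dtype=dtype,
  ret = ret.dtype.type(ret / rcount)
```

View pics/end.png

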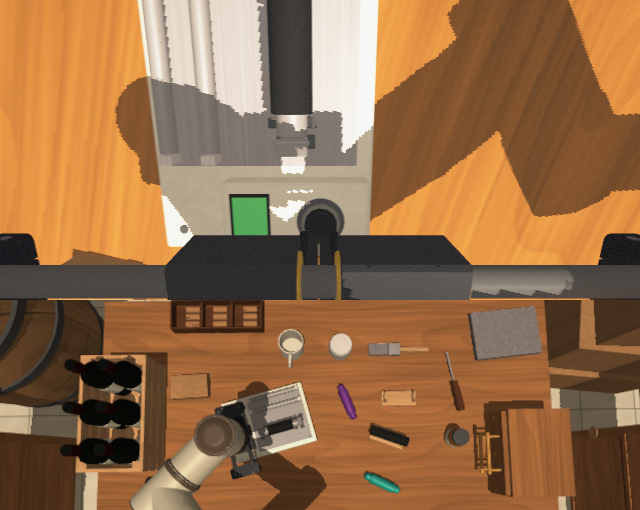

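The picture shows the roller fitted at (290,60) in the wrist view, the key back up at (320,215), the roller's stand empty at (398,397) and the sleeve still at (389,435).

```bash
python3 -c "
from station import r
print(r.finish_job())"
```

```text
the job is handed in; nothing more can be done
None
```

The press roller is home with both clips over its ends and released, the key was pressed to its halfway stop, held there about 1.2 s, pressed fully down and came back up, the sleeve and other things were left alone, and I handed the job in at about 15 s of robot time.

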